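# Slide the blue panel off the tray edge and add it to the drying stack

## Task

Slide the blue painted panel along its lane until about a third of it sticks out over the tray's front edge (the end nearest the robot), still lying on the tray, so that it can be gripped there by its two sides. Then lift it and lay it flat on the two wooden spacer strips of the drying stack, squarely above the blue panel already there, and let go. Leave the yellow panel where it lies in the other lane.

Things in the scene. Friction and masses are not known exactly. Their poses are not given: they have to be found in the camera images.
- blue_panel: loose panel painted blue, four small dark screw holes, 100 mm long (x) x 56 wide (y) x 6 thick, 40 to 85 g; origin at the centre of its underside, z up. Starts flat in either lane of the tray, lengthwise, its front end 5 to 20 mm behind the tray's front edge; behind it 45 to 60 mm of deck is bare, so shut fingertips can push its rear edge. It tips off if over 50 mm overhangs.
- yellow_panel: loose panel of the same size and shape, painted yellow, origin alike, lying in the other lane; it must stay there.
- tray: fixed wooden tray 165 mm long (x) x 141 wide (y); origin at the centre of its underside, on the desk; x points away from the robot, front edge at x = -82.5 mm. Flat deck 45 mm above the desk. Three fences 7 wide, 7 high along x at y = -67, 0, +67 mm make two lanes 60 mm wide, centred at y = -33.5 and +33.5 mm, open at both ends. Free space before and below the front edge.
- stack_top (a point): top centre of the fixed drying stack, 46 mm above the desk; x along the stack, z up. Two wooden strips along x (90 long, 8 wide, 26 high, at y = -12 and +12 mm) stand on a blue panel (100 x 56 mm, top 20 mm above the desk). The new panel's underside centre comes to this point, its length along x, either way round; fingers fit beside the strips.

How it is judged:
On the way:
1. the blue panel lies flat on the tray and sticks out at least 22 mm over its front edge (x of blue_panel in the frame of tray between -0.0875 and -0.0545 m and z of blue_panel in the frame of tray between 0.042 and 0.048 m and angle between blue_panel's own z axis and vertical below 0.06 rad), for 0.2 s.
At the end, for the whole second after the job is handed in: the blue panel lies flat and at rest on the two spacer strips, its centre within 15 mm of the stack's centre and its length within 10 degrees of the stack's; the yellow panel is within 20 mm of where it started (horizontal distance between blue_panel and stack_top below 0.015 m and z of blue_panel in the frame of stack_top between -0.004 and 0.004 m and angle between the x axis of blue_panel and the x axis of stack_top, either way round below 0.175 rad and angle between blue_panel's own z axis and vertical below 0.08 rad and linear speed of blue_panel below 0.02 m/s and distance of yellow_panel from where it was at the start of the episode below 0.02 m); the robot touches nothing.
It fails at once if the yellow panel is moved more than 20 mm (distance of yellow_panel from where it was at the start of the episode above 0.02 m).
It also fails if it takes over 50 s, if anything falls off the work surface, if the arm or the gripper's body presses on something with over 40 N, if the wrist force passes 120 N, or if a joint passes its speed limit or range.

## Robot

A 6-joint arm with a two-finger parallel gripper is mounted at the origin on a cart in front of the work surface, level with it; the furniture and walls round the work are solid. World frame = base frame: x ahead of the robot, y to its left, z up, the work surface at z = 0. Lengths are in m, angles in rad, forces in N, time in s.
With the tool pointing down it reaches from about 0.425 to 1.125 m from the base axis. Payload 14.9 kg.
Tool frame: the origin (TCP) lies at the very end of the fingers, on their centre line; the grasp point (between the pads) lies 19 mm behind it (manip.grasp_offset is the x of the grasp point in the tool frame, in m); x points along the fingers, y is the direction in which the jaws open and shut, and the axes are right-handed (so a half turn about x gives the same grasp; the last joint's range is limited). The gripper opens to 91 mm and grips with 3 to 60 N. Pads are 32 mm wide; open, the fingers measure 118 mm over their backs; the gripper's body (76 mm by 178 mm) begins 60 mm behind the grasp point.
Start: joints at [1.098, 0.379, 1.734, -0, 1.028, -0.033], TCP at [0.298, 0.633, 0.214] pointing down, gripper open.
Joint ranges: [-2.77, 2.77], [-0.74, 2.19], [0, 2.66], [-1.06, 4.2], [0.31, 2.87], [-3.08, 3.08]. Speed limits (rad/s): [1.89, 1.89, 2.39, 3.14, 3.14, 3.14].

## Interface

Orientations are given as a unit quaternion [w, x, y, z].
In Python, from plant import manip, eyes gives the robot as it stands.
- The arm moves only by the tool servo_tool, never from a script. Its argument "plan" is a list of rows, each a list of 5 numbers: the shift along the tool's x, y, z in units of 600 mm (1.0 is 600 mm), then the turn about the tool's x in units of pi/2 rad (1.0 is pi/2 rad), then the opening, from -1 (shut) to 1 (fully open). In form: [[dx, dy, dz, spin, gripper], ...]. A call has 1 to 8 rows; each row is the pose to reach, as a shift and turn from the pose measured when the call began, along the tool's axes at that moment; what a row does not reach only later rows make up. A row lasts 1/12 s, in which the tool goes at most 41.7 mm and 7.16 degrees, less where a joint would pass 70% of its speed; a pose out of reach is approached as far as the arm can. A call with a number of a shift or a turn outside -1 to 1 is refused whole. A call with a gripper value outside its range is refused whole. The fingers move at their own pace and stop on an object; "newtons" is the grip in N (left out, the last holds). Time passes only in rows, so rows that repeat a pose let the fingers close. It gives the time, the measured TCP pose, the force and the opening at its end, in the units of the state.
- manip.observe(): the state, without advancing time (a new reading comes with each control period).
- eyes.get_image(name): name is "scene" or "top" or "wrist"; returns the picture (420x560x3 uint8, blue, green, red); there is no depth.
- eyes.calibration(name): a dict with "camera_matrix" (3x3 intrinsics, pixels), "world_to_cam" (4x4, takes a point from world to camera coordinates). Camera axes: x right, y up, looking along -z (the intrinsics and any distortion apply to the point x, -y, -z); pixel columns grow to the right and rows downward; lengths in m; the calibration is good to about 2 mm. A picture is of the moment at which its call begins: read the wrist's pose just before it. calibration takes no time and is no camera call; for the wrist camera it gives the pose at the moment of the call.
- manip.hand_in(): hands the job in, once; it reports no verdict.
The state is a dict: "clock": time; "qpos": joint angles; "joint_velocities": joint speeds; "joint_efforts": joint torques, N m; "position": TCP position; "tool_rot": TCP orientation; "wrist_force": force on the tool from outside, world axes, zero at the start; "torque": the same for the moment, N m; "width": finger opening in m.
Only numpy, scipy, OpenCV 4.12 (cv2) and the standard library are available. Lean on these libraries where they do the work, as an engineer would, in place of code of your own. Each camera call takes 0.05 s, during which the arm holds its last target. There are 200 camera calls.

## Working session

There is one attempt and no reset: what is moved stays moved. The work goes in short steps, Python scripts to look and compute and a tool call to move; the robot and the scene stay as the last step left them, time stands still between calls to the robot, and variables do not carry over. Pictures are saved under pics/ and viewed, about 8 in all and at most 12, crops included, and the job is handed in when it is done.

Besides the shell and the picture viewer there is one more tool, called after "Emit:" by a JSON object that holds its "op" and its "data", one argument or row to a line. servo_tool: Moves the arm, as the interface text tells. Shifts and turns lie within -1 to 1; 1 stands for 600 mm of shift or pi/2 rad of turn. Its arguments: {"type":"object","properties":{"plan":{"type":"array"},"newtons":{"type":"number"}},"required":["plan"]}

```bash
mkdir -p pics; ls
cat > h.py <<'E'
import numpy as np, cv2
from plant import manip, eyes
def save(cam,name):
    im=np.array(eyes.get_image(cam)); cv2.imwrite(f'pics/{name}.png',im); return im
def ray(cam,uv,z,cal=None):
    c=cal or eyes.calibration(cam); K=np.array(c['camera_matrix']); T=np.array(c['world_to_cam'])
    d=c.get('distortion'); 
    p=cv2.undistortPoints(np.array(uv,float).reshape(-1,1,2),K,None if d is None else np.array(d)).reshape(-1,2)
    D=np.c_[p[:,0],-p[:,1],-np.ones(len(p))]@T[:3,:3]; o=-T[:3,:3].T@T[:3,3]
    return o+D*((z-o[2])/D[:,2])[:,None]
E
python3 - <<'E'
from h import *
s=manip.observe(); print({k:np.round(v,3) for k,v in s.items()}, manip.grasp_offset)
for c in('top','scene'): save(c,c+'0'); print(eyes.calibration(c))
E
```

```text
pics
{'clock': np.float64(0.0), 'qpos': array([ 1.098,  0.379,  1.735,  0.   ,  1.029, -0.033]), 'joint_velocities': array([ 0.   , -0.002, -0.001, -0.001,  0.001,  0.001]), 'joint_efforts': array([ 1.0000e-03, -7.6374e+01, -4.3435e+01,  6.5000e-02,  4.3000e-02,
       -0.0000e+00]), 'position': array([0.298, 0.633, 0.213]), 'tool_rot': array([ 0.69 ,  0.154,  0.69 , -0.155]), 'wrist_force': array([ 0.383, -0.014, -0.201]), 'torque': array([ 0.048,  0.004, -0.054]), 'width': np.float64(0.091)} -0.0188
{'camera_matrix': array([[418.91486386,   0.        , 281.96627433],
       [  0.        , 418.91486386, 204.20286666],
       [  0.        ,   0.        ,   1.        ]]), 'world_to_cam': array([[-0.02537494, -0.99955013, -0.01598935,  0.09785995],
       [ 0.98106683, -0.02797128,  0.19163893, -0.58698982],
       [-0.19199996, -0.01082379,  0.98133524, -0.78918443],
       [ 0.        ,  0.        ,  0.        ,  1.        ]])}
{'camera_matrix': array([[510.1456046 ,   0.        , 280.4113235 ],
       [  0.        , 510.1456046 , 216.16290134],
       [  0.        ,   0.        ,   1.        ]]), 'world_to_cam': array([[ 0.60070829, -0.79911838,  0.02365089, -0.29566638],
       [ 0.42606753,  0.34503253,  0.83631275, -0.35058239],
       [-0.67647321, -0.49230313,  0.5477423 , -0.44976671],
       [ 0.        ,  0.        ,  0.        ,  1.        ]])}
```

View pics/top0.png

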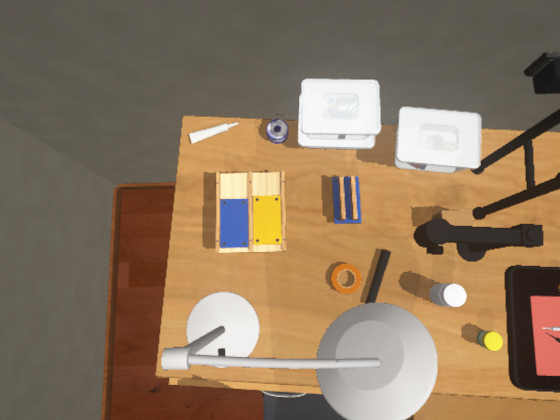

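The top view shows the tray at about (217..286, 172..252). Blue is in the left lane at (234,222), yellow in the right lane at (267,220), and the stack is at (347,200). The tray front faces down in the image, and a lamp stands in front of it around (220,330).

Run:
```python
from h import *
im=cv2.imread('pics/top0.png'); hsv=cv2.cvtColor(im,cv2.COLOR_BGR2HSV)
def rect(lo,hi,box,z,n):
    m=cv2.inRange(hsv,lo,hi); k=np.zeros_like(m); a,b,c,d=box; k[b:d,a:c]=m[b:d,a:c]
    k=cv2.morphologyEx(k,cv2.MORPH_CLOSE,np.ones((9,9)))
    cs=max(cv2.findContours(k,0,1)[0],key=cv2.contourArea)
    W=ray('top',cs.reshape(-1,2),z)[:,:2]
    r=cv2.minAreaRect((W*1000).astype(np.float32)); print(n,r)
rect((100,80,40),(130,255,255),(210,165,262,260),.051,'blue')
rect((20,150,100),(35,255,255),(245,190,290,250),.051,'yellow')
rect((100,80,40),(130,255,255),(325,170,370,230),.02,'stack')
print(ray('top',[[217,252],[286,251],[217,172],[285,172],[251,251]],.045).round(3))
print('stack strips',ray('top',[[341,177],[353,176],[345,219],[357,219]],.046).round(3))
big=np.hstack([cv2.resize(im[160:265,200:300],None,fx=4,fy=4,interpolation=2),cv2.resize(im[160:265,310:410],None,fx=4,fy=4,interpolation=2)])
cv2.imwrite('pics/crop.png',big)
```

```text
blue ((555.6353149414062, 181.38796997070312), (55.26811599731445, 98.1393814086914), 89.46363067626953)
yellow ((560.5260009765625, 113.23178100585938), (56.61359405517578, 99.79779052734375), 89.30599975585938)
stack ((602.7394409179688, -53.19867706298828), (98.40253448486328, 55.047210693359375), 0.02448827028274536)
[[0.498 0.215 0.045]
 [0.496 0.076 0.045]
 [0.664 0.216 0.045]
 [0.66  0.074 0.045]
 [0.498 0.147 0.045]]
stack strips [[ 0.646 -0.042  0.046]
 [ 0.647 -0.066  0.046]
 [ 0.557 -0.045  0.046]
 [ 0.557 -0.069  0.046]]
```

View pics/scene0.png

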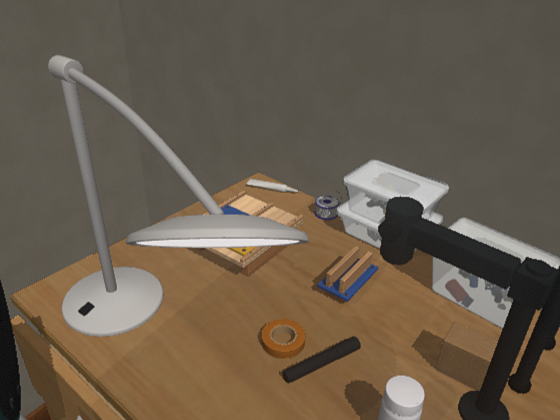

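View pics/crop.png

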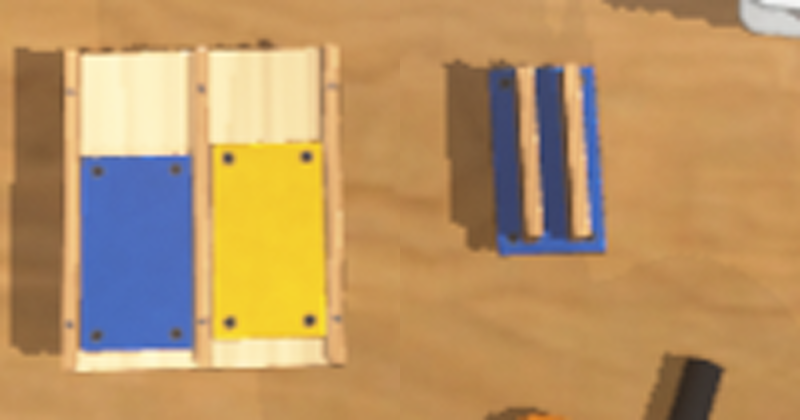

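The scene view shows the desk lamp's post, arm and head between the robot and the work. I'll triangulate it before moving through that space.

Run:
```python
from h import *
def P(c):
    c=eyes.calibration(c); return np.array(c['camera_matrix'])@np.diag([1,-1,-1])@np.array(c['world_to_cam'])[:3]
A,B=P('top'),P('scene')
for n,a,b in [('posttop',(175,360),(65,68)),('head',(376,362),(218,235)),('headarm_end',(378,363),(220,214)),('armmid',(280,362),(160,135)),('monitor arm left',(437,233),(402,225))]:
    X=cv2.triangulatePoints(A,B,np.array(a,float).reshape(2,1),np.array(b,float).reshape(2,1))[:,0]; X=X[:3]/X[3]
    p=A@np.r_[X,1]; print(n,X.round(3),'reproj',(p[:2]/p[2]).round(0))
print('base z0',ray('top',[[222,330],[187,330],[259,330],[222,294]],0.01).round(3))
for c in('top','scene','wrist'):
    T=np.array(eyes.calibration(c)['world_to_cam']); print(c,(-T[:3,:3].T@T[:3,3]).round(3))
for z in(.25,.35,.4): print(z,ray('top',[[317,362],[437,362],[376,304],[376,420]],z).round(3).tolist())
```

```text
posttop [0.344 0.211 0.361] reproj [176. 359.]
head [ 0.317 -0.048  0.256] reproj [376. 362.]
headarm_end [ 0.32  -0.048  0.278] reproj [378. 363.]
armmid [0.343 0.074 0.318] reproj [290. 352.]
monitor arm left [ 0.502 -0.164  0.219] reproj [436. 234.]
base z0 [[0.343 0.21  0.01 ]
 [0.345 0.281 0.01 ]
 [0.341 0.136 0.01 ]
 [0.414 0.211 0.01 ]]
top [0.427 0.073 0.889]
scene [ 0.023 -0.337  0.547]
wrist [0.231 0.663 0.385]
0.25 [[0.318, 0.035, 0.25], [0.314, -0.137, 0.25], [0.397, -0.055, 0.25], [0.239, -0.044, 0.25]]
0.35 [[0.335, 0.041, 0.35], [0.332, -0.104, 0.35], [0.402, -0.035, 0.35], [0.268, -0.026, 0.35]]
0.4 [[0.344, 0.044, 0.4], [0.341, -0.088, 0.4], [0.404, -0.025, 0.4], [0.283, -0.017, 0.4]]
```

Lamp position: the post is at (0.344, 0.211) and reaches 0.36 m, and the head is near (0.32, -0.05, 0.26). A straight TCP path at r > 0.6 clears it. I'll go above the bare deck behind the blue panel with the fingers shut, turning the jaws to world y.

Emit:
{"op": "servo_tool", "data": {
  "plan": [
    [0,-0.442,0.83,-0.28,-1],
    [0,-0.442,0.83,-0.28,-1],
    [0,-0.442,0.83,-0.28,-1],
    [0,-0.442,0.83,-0.28,-1],
    [0,-0.442,0.83,-0.28,-1],
    [0,-0.442,0.83,-0.28,-1],
    [0,-0.442,0.83,-0.28,-1],
    [0,-0.442,0.83,-0.28,-1]
  ]
}}

```text
clock: 0.77
position: [0.4978, 0.3647, 0.2136]
tool_rot: [0.707, -0.0, 0.707, -0.0]
wrist_force: [-0.1, 0.7, -0.3]
width: 0.0408
```

Emit:
{"op": "servo_tool", "data": {
  "plan": [
    [0,-0.306,0.237,0,-1],
    [0,-0.306,0.237,0,-1],
    [0,-0.306,0.237,0,-1],
    [0,-0.306,0.237,0,-1],
    [0,-0.306,0.237,0,-1],
    [0,-0.306,0.237,0,-1],
    [0,-0.306,0.237,0,-1],
    [0,-0.306,0.237,0,-1]
  ]
}}

```text
clock: 1.43
position: [0.6404, 0.1799, 0.2132]
tool_rot: [0.707, 0.0, 0.708, -0.001]
wrist_force: [-0.8, -0.0, 0.2]
width: 0.0004
```

Run:
```python
from h import *
s=manip.observe(); print(s['position'],s['tool_rot'],s['width']); save('wrist','w1')
c=eyes.calibration('wrist'); np.save('w1.npy',c,allow_pickle=True); T=np.array(c['world_to_cam']);print(-T[:3,:3].T@T[:3,3],T[:3,:3].round(2))
```

```text
[0.64043388 0.17991969 0.21321635] [ 7.06622014e-01  3.40770796e-04  7.07590248e-01 -1.11973140e-03] 0.000416775186744796
[0.56644861 0.18054914 0.38458731] [[ 0.    1.   -0.  ]
 [-0.97  0.   -0.25]
 [-0.25  0.    0.97]]
```

View pics/w1.png

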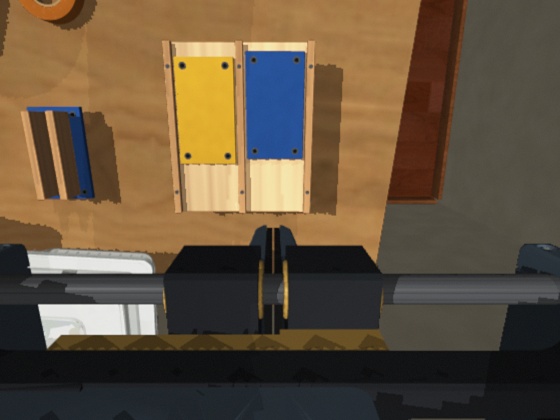

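The wrist view shows the blue panel at (247..304, 51..160), the tray's front edge at row ~42, yellow at left, and the stack around (60,153). The fingertips sit behind blue's rear edge.

Run:
```python
from h import *
c=np.load('w1.npy',allow_pickle=True).item(); im=cv2.imread('pics/w1.png'); hsv=cv2.cvtColor(im,cv2.COLOR_BGR2HSV)
def rect(lo,hi,box,z,n):
    m=cv2.inRange(hsv,lo,hi); k=np.zeros_like(m); a,b,e,d=box; k[b:d,a:e]=m[b:d,a:e]
    k=cv2.morphologyEx(k,cv2.MORPH_CLOSE,np.ones((9,9)))
    cs=max(cv2.findContours(k,0,1)[0],key=cv2.contourArea)
    W=ray('',cs.reshape(-1,2)+.0,z,c)[:,:2]; print(n,cv2.minAreaRect((W*1000).astype(np.float32)), (W.min(0)*1000).round(1),(W.max(0)*1000).round(1))
rect((100,80,40),(130,255,255),(242,40,310,170),.051,'blue')
rect((20,150,100),(35,255,255),(165,40,240,170),.051,'yellow')
rect((100,80,40),(130,255,255),(20,95,100,205),.02,'stack')
print('tray fr/back',ray('',[[163,41.5],[313,41.5],[177,212],[311,212.5]],.0485,c).round(4).tolist(), ray('',[[205,43],[275,42.5]],.045,c).round(4).tolist())
print('strips',ray('',[[24,112],[49,111.5],[42,198],[67,197.5]],.046,c).round(4).tolist())
```

```text
blue ((552.9637451171875, 181.6134033203125), (55.42093276977539, 98.874267578125), 89.83346557617188) [503.5 153.9] [602.4 209.4]
yellow ((557.585205078125, 114.6732406616211), (56.232505798339844, 99.57003784179688), 89.84623718261719) [507.7  86.5] [607.3 142.9]
stack ((601.2224731445312, -51.48255920410156), (99.02898406982422, 57.35200119018555), 0.2930014431476593) [551.9 -80.4] [650.6 -22.6]
tray fr/back [[0.4948, 0.078, 0.0485], [0.495, 0.2175, 0.0485], [0.6593, 0.0788, 0.0485], [0.6599, 0.2203, 0.0485]] [[0.4954, 0.1164, 0.045], [0.4951, 0.1822, 0.045]]
strips [[0.5576, -0.0653, 0.046], [0.5572, -0.0405, 0.046], [0.6446, -0.0631, 0.046], [0.6441, -0.0367, 0.046]]
```

Emit:
{"op": "servo_tool", "data": {
  "plan": [
    [0.06,0.001,0,0,-1],
    [0.12,0.001,0,0,-1],
    [0.18,0.001,0,0,-1],
    [0.24,0.001,0,0,-1],
    [0.265,0.001,0,0,-1],
    [0.275,0.001,0,0,-1],
    [0.275,0.001,0,0,-1],
    [0.275,0.001,0,0,-1]
  ]
}}

```text
clock: 2.15
position: [0.6404, 0.182, 0.0499]
tool_rot: [0.707, -0.0, 0.707, -0.0]
wrist_force: [-0.1, -0.8, -0.4]
width: 0.0005
```

Emit:
{"op": "servo_tool", "data": {
  "plan": [
    [0.0045,-0.001,0,0,-1],
    [0.0045,-0.001,0,0,-1],
    [0.0045,-0.001,-0.015,0,-1],
    [0.0045,-0.001,-0.03,0,-1],
    [0.0045,-0.001,-0.045,0,-1],
    [0.0045,-0.001,-0.06,0,-1],
    [0.0045,-0.001,-0.075,0,-1],
    [0.0045,-0.001,-0.075,0,-1]
  ]
}}

```text
clock: 2.82
position: [0.5931, 0.1812, 0.047]
tool_rot: [0.707, -0.0, 0.708, -0.0]
wrist_force: [0.9, 0.1, -0.6]
width: 0.0003
```

```bash
cat >> h.py <<'E'
def seg(im,c,lo,hi,box,z,n):
    m=cv2.inRange(cv2.cvtColor(im,cv2.COLOR_BGR2HSV),lo,hi); k=np.zeros_like(m); a,b,e,d=box; k[b:d,a:e]=m[b:d,a:e]
    k=cv2.morphologyEx(k,cv2.MORPH_CLOSE,np.ones((9,9)))
    W=ray('',max(cv2.findContours(k,0,1)[0],key=cv2.contourArea).reshape(-1,2),z,c)[:,:2]*1000
    print(n,cv2.minAreaRect(W.astype(np.float32)),W.min(0).round(1),W.max(0).round(1))
B=((100,80,40),(130,255,255)); Y=((20,150,100),(35,255,255))
E
python3 - <<'E'
from h import *
c=eyes.calibration('wrist'); im=save('wrist','w2'); print(manip.observe()['position'])
cv2.imwrite('pics/w2c.png',np.hstack([im]))
ct=eyes.calibration('top'); t=save('top','t2')
seg(t,ct,*B,(210,165,262,290),.051,'top blue')
seg(t,ct,*Y,(245,190,290,250),.051,'top yellow')
E
```

```text
[0.59422458 0.18136344 0.04714869]Traceback (most recent call last):
  File "<stdin>", line 5, in <module>
  File "h.py", line 14, in seg
    W=ray('',max(cv2.findContours(k,0,1)[0],key=cv2.contourArea).reshape(-1,2),z,c)[:,:2]*1000
             ~~~^^^^^^^^^^^^^^^^^^^^^^^^^^^^^^^^^^^^^^^^^^^^^^^^
ValueError: max() iterable argument is empty
```

View pics/w2.png

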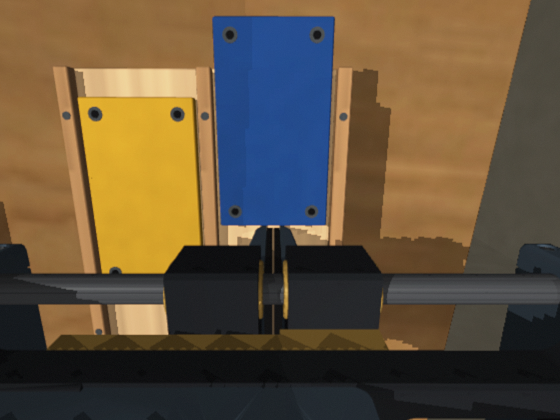

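The panel slid straight. Its front edge is at row 15 and the tray's front edge at row ~69, with blue's rear at row ~226.

Run:
```python
from h import *
c=eyes.calibration('wrist'); im=cv2.imread('pics/w2.png')
seg(im,c,*B,(205,5,345,235),.051,'blue'); 
print(ray('',[[140,69.5],[203,68]],.045,c).round(4),ray('',[[345,68.5],[60,67.5]],.052,c).round(4), manip.observe()['position'])
```

```text
blue ((528.0305786132812, 180.8677978515625), (55.5885124206543, 104.3287124633789), 89.9778060913086) [475.9 153.1] [580.2 208.7]
[[0.4973 0.1158 0.045 ]
 [0.4966 0.1467 0.045 ]] [[0.4978 0.2147 0.052 ]
 [0.4973 0.081  0.052 ]] [0.59499887 0.18140863 0.04725554]
```

Emit:
{"op": "servo_tool", "data": {
  "plan": [
    [0,0,-0.009,0,-1],
    [0,0,-0.018,0,-1],
    [0,0,-0.026,0,-1],
    [0,0,-0.026,0,-1]
  ]
}}

```text
clock: 3.25
position: [0.5783, 0.1813, 0.0471]
tool_rot: [0.707, -0.0, 0.707, -0.0]
wrist_force: [0.3, -0.8, -1.1]
width: 0.0005
```

Run:
```python
from h import *
c=eyes.calibration('wrist'); im=save('wrist','w3'); print(manip.observe()['position'])
m=cv2.inRange(cv2.cvtColor(im,cv2.COLOR_BGR2HSV),*B)[:240,200:350]; 
print('blue front row',np.where(m.sum(1)>255*50)[0][[0,-1]])
r=np.where(m.sum(1)>255*50)[0][[0,-1]]; print(ray('',[[270,r[0]],[270,r[1]+1]],.051,c).round(4))
print(ray('',[[300,r[0]]],.051,c))
# tray fence front (left lane deck) : column 150 brightness jump
g=cv2.cvtColor(im,cv2.COLOR_BGR2GRAY).astype(int); print(g[40:160:2,130:160].mean(1).round())
```

```text
[0.57880758 0.18138006 0.04713399]
blue front row [ 18 225]
[[0.4596 0.1794 0.051 ]
 [0.5589 0.1792 0.051 ]]
[[0.45961877 0.1930854  0.051     ]]
[115. 115. 115. 114. 114. 114. 115. 115. 116. 116. 116. 116. 115. 116.
 115. 116. 116. 116. 116. 116. 116. 116. 116. 118. 118. 119. 117. 116.
 115. 113. 149. 207. 208. 208. 208. 208. 208. 208. 208. 208. 208. 207.
 207. 208. 168. 166. 174. 174. 173. 174. 174. 174. 173. 173. 174. 173.
 173. 171. 172. 172.]
```

Overhang is 37 mm, which is within target. I'll back off the rear edge and rise, then check the forearm's clearance to the lamp before moving in closer.

Emit:
{"op": "servo_tool", "data": {
  "plan": [
    [0,0,0.012,0,-1],
    [-0.03,0,0.015,0,-1],
    [-0.09,0,0.01,0,0.5],
    [-0.14,0,-0.03,0,1],
    [-0.14,0,-0.07,0,1],
    [-0.14,0,-0.07,0,1]
  ]
}}

```text
clock: 3.8
position: [0.535, 0.1815, 0.1324]
tool_rot: [0.707, -0.0, 0.707, -0.0]
wrist_force: [-0.0, -0.3, -0.4]
width: 0.0239
```

Run:
```python
from h import *
s=manip.observe(); q=s['qpos']; p=s['position']; print(q.round(3),p.round(4),s['width'],s['clock'])
from scipy.optimize import least_squares
D=[(.379,1.734,np.hypot(.298,.633),.2132),(q[1],q[2],np.hypot(p[0],p[1]),p[2])]
f=lambda v:np.r_[sum([[v[0]+v[1]*np.sin(a)+v[2]*np.sin(a+b)-r, v[3]+v[1]*np.cos(a)+v[2]*np.cos(a+b)-z] for a,b,r,z in D],[])]
o=least_squares(f,[0,.5,.5,0]); print('r0,a,b,h-L',o.x.round(3),o.cost)
save('scene','s4')
```

```text
[ 2.860e-01  2.850e-01  2.045e+00 -1.000e-03  8.120e-01 -1.285e+00] [0.535  0.1815 0.1324] 0.02394546492667619 3.8
r0,a,b,h-L [-0.043  0.651  0.586 -0.089] 1.7248837975854509e-19
```

View pics/s4.png

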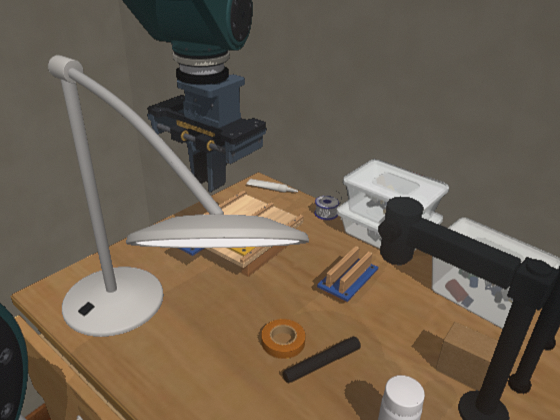

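The arm is well above the lamp. I estimate about 4–5 cm of forearm clearance at the grasp pose. Next I'll move over the overhang and open the fingers, then descend.

Emit:
{"op": "servo_tool", "data": {
  "plan": [
    [0,-0.0015,-0.05,0,1],
    [0,-0.0015,-0.102,0,1],
    [0,-0.0015,-0.102,0,1],
    [0,-0.0015,-0.102,0,1],
    [0,-0.0015,-0.102,0,1],
    [0,-0.0015,-0.102,0,1],
    [0,-0.0015,-0.102,0,1]
  ]
}}

```text
clock: 4.43
position: [0.4762, 0.1806, 0.1318]
tool_rot: [0.707, -0.0, 0.707, -0.0]
wrist_force: [-0.2, 0.1, -0.8]
width: 0.0747
```

Run:
```python
from h import *
s=manip.observe(); print(s['position'],s['qpos'].round(3)); c=eyes.calibration('wrist'); np.save('w5.npy',c,allow_pickle=True); a=save('wrist','w5'); b=save('scene','s5')
cv2.imwrite('pics/both5.png',np.hstack([cv2.resize(a,(400,300)),cv2.resize(b,(400,300))]))
```

```text
[0.47616713 0.18061111 0.13180382] [ 3.170e-01  2.040e-01  2.154e+00 -1.000e-03  7.840e-01 -1.253e+00]
```

View pics/both5.png

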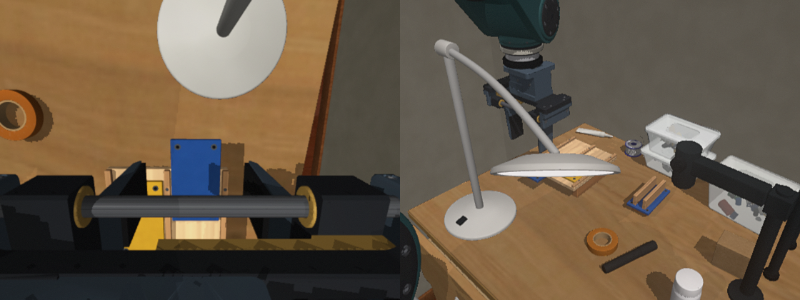

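The panel overhang is centred between the open fingers: at about (195,180) in the left half of the picture, with the lamp clear. Descending now.

Emit:
{"op": "servo_tool", "data": {
  "plan": [
    [0.04,0,-0.0035,0,1],
    [0.08,0,-0.0035,0,1],
    [0.12,0,-0.0035,0,1],
    [0.155,0,-0.0035,0,1],
    [0.171,0,-0.0035,0,1],
    [0.171,0,-0.0035,0,1]
  ]
}}

```text
clock: 5.03
position: [0.4726, 0.1801, 0.0274]
tool_rot: [0.706, -0.001, 0.708, -0.001]
wrist_force: [-0.0, 0.0, -0.2]
width: 0.0911
```

Run:
```python
from h import *
s=manip.observe(); print(s['position'],s['wrist_force'],s['width']); c=eyes.calibration('wrist'); im=save('wrist','w6')
m=cv2.inRange(cv2.cvtColor(im,cv2.COLOR_BGR2HSV),*B); m=cv2.morphologyEx(m,cv2.MORPH_OPEN,np.ones((7,7)))
x,y,w,h=cv2.boundingRect(max(cv2.findContours(m,0,1)[0],key=cv2.contourArea)); print(x,y,w,h); print(ray('',[[x,y+5],[x+w,y+5],[x+w/2,y]],.051,c).round(4))
```

```text
[0.47263865 0.18006459 0.02738251] [-0.03163372  0.02775083 -0.15020661] 0.09113530798396123
221 304 110 46
[[0.4908 0.1534 0.051 ]
 [0.4907 0.2088 0.051 ]
 [0.4879 0.1811 0.051 ]]
```

Panel y centre is 0.181 and the TCP is at 0.180, so I'll grip.

Emit:
{"op": "servo_tool", "data": {
  "newtons": 30,
  "plan": [
    [0,0.001,0,0,-1],
    [0,0.001,0,0,-1],
    [0,0.001,0,0,-1],
    [0,0.001,0,0,-1],
    [0,0.001,0,0,-1],
    [0,0.001,0,0,-1],
    [0,0.001,0,0,-1],
    [0,0.001,0,0,-1]
  ]
}}

```text
clock: 5.75
position: [0.4736, 0.181, 0.029]
tool_rot: [0.707, -0.0, 0.708, -0.0]
wrist_force: [-1.0, -0.5, 5.9]
width: 0.0558
```

Emit:
{"op": "servo_tool", "data": {
  "plan": [
    [-0.01,0,0,0,-1],
    [-0.025,0,0,0,-1],
    [-0.05,0,0,0,-1],
    [-0.08,0,0,0,-1],
    [-0.12,0,0.01,0,-1],
    [-0.15,0,0.03,0,-1],
    [-0.16,0,0.05,0,-1],
    [-0.16,0,0.06,0,-1]
  ]
}}

```text
clock: 6.42
position: [0.5121, 0.1815, 0.127]
tool_rot: [0.708, 0.0, 0.706, 0.0]
wrist_force: [-0.4, -0.4, -2.0]
width: 0.0554
```

Run:
```python
from h import *
s=manip.observe(); print(s['position'],s['wrist_force'],s['width'],s['tool_rot']); c=eyes.calibration('wrist'); np.save('w7.npy',c,allow_pickle=True); a=save('wrist','w7'); b=save('scene','s7')
cv2.imwrite('pics/both7.png',np.hstack([cv2.resize(a,(400,300)),cv2.resize(b[100:310,60:340],(400,300))]))
```

```text
[0.51212743 0.18151173 0.12698782] [-0.43599027 -0.44009953 -1.96286245] 0.05542115712160253 [7.08036532e-01 6.82507385e-06 7.06175804e-01 5.83328484e-05]
```

View pics/both7.png

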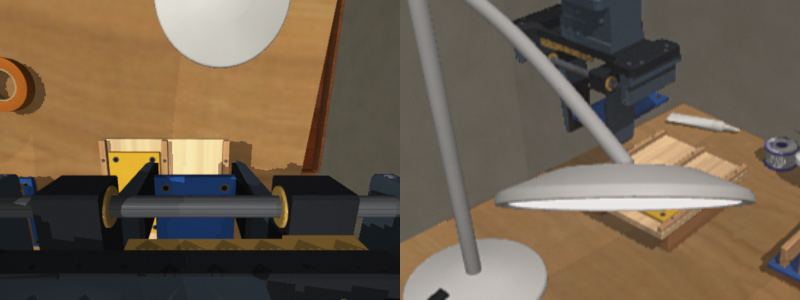

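The panel is held and looks level, with the yellow panel still in its lane. Before going to the stack I need the black jointed arm near (0.50, -0.16) located more precisely.

Run:
```python
from h import *
t=cv2.imread('pics/top0.png')[200:280,400:500]; s=cv2.imread('pics/scene0.png')[180:280,370:470]
f=lambda i:cv2.convertScaleAbs(cv2.resize(i,(400,i.shape[0]*4),interpolation=2),alpha=2,beta=20)
t,s=f(t),f(s); t=cv2.copyMakeBorder(t,0,80,0,0,0); cv2.imwrite('pics/mon.png',np.hstack([t,s]))
c=np.load('w7.npy',allow_pickle=True).item(); im=cv2.imread('pics/w7.png')
m=cv2.inRange(cv2.cvtColor(im,cv2.COLOR_BGR2HSV),*B)[:270,200:350]; r=np.where(m.sum(1)>255*60)[0]; print(r[:3]); cols=np.where(m[r[0]+6])[0]+200; print(cols[[0,-1]])
print(ray('',[[cols[0],r[0]],[cols[-1]+1,r[0]]],.127+.022,c).round(4))
```

```text
[245 246 247]
[216 330]
[[0.4964 0.1535 0.149 ]
 [0.4964 0.2089 0.149 ]]
```

View pics/mon.png

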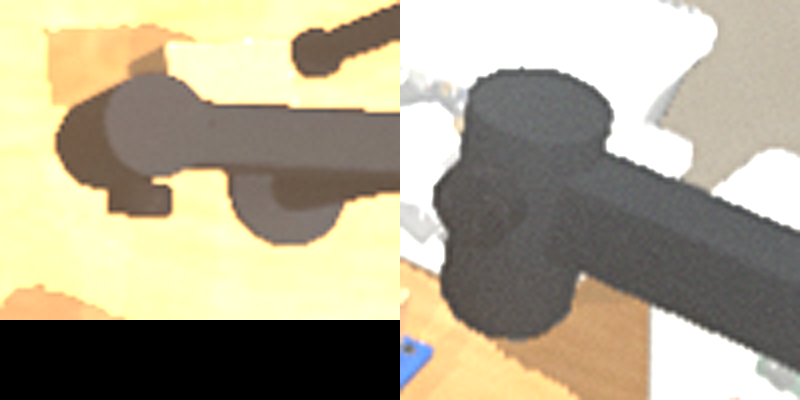

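Run:
```python
from h import *
def P(c):
    c=eyes.calibration(c); return np.array(c['camera_matrix'])@np.diag([1,-1,-1])@np.array(c['world_to_cam'])[:3]
A,Bm=P('top'),P('scene')
X=cv2.triangulatePoints(A,Bm,np.array([[438.7],[231.2]]),np.array([[405.],[207.]]))[:,0]; X=X[:3]/X[3]; print('cap',X.round(3))
for z in(.1,.14,.18,.22):
    p=Bm@np.r_[X[:2],z,1]; q=A@np.r_[X[:2],z,1]; print(z,(p[:2]/p[2]).round(0),(q[:2]/q[2]).round(0))
print('r',12.5/419*(.889-X[2]))
```

```text
cap [ 0.504 -0.161  0.241]
0.1 [388. 300.] [412. 241.]
0.14 [392. 276.] [419. 239.]
0.18 [397. 250.] [426. 236.]
0.22 [402. 223.] [434. 233.]
r 0.01932252599520404
```

The black cylinder sits at (0.504, -0.161), radius 0.02, top at 0.24, so the gripper body would clear it by about 10 mm. I'll bias the placement 3 mm towards +x and +y, well inside tolerance, and yaw about 2° to match the strips.

Emit:
{"op": "servo_tool", "data": {
  "plan": [
    [0,-0.02,0.04,0,-1],
    [0,-0.06,0.08,0,-1],
    [0,-0.11,0.098,-0.01,-1],
    [0,-0.16,0.098,-0.02,-1],
    [0,-0.21,0.098,-0.02,-1],
    [0,-0.26,0.098,-0.02,-1],
    [0,-0.29,0.098,-0.02,-1],
    [0,-0.3,0.098,-0.02,-1]
  ]
}}

```text
clock: 7.18
position: [0.5676, -0.0011, 0.1229]
tool_rot: [0.706, -0.011, 0.708, 0.01]
wrist_force: [0.3, 0.5, -2.0]
width: 0.0557
```

Run:
```python
from h import *
s=manip.observe(); print(s['position'],s['tool_rot'],s['width'],s['wrist_force']); save('wrist','w8'); np.save('w8.npy',eyes.calibration('wrist'),allow_pickle=True)
```

```text
[ 0.56763048 -0.00111595  0.12289757] [ 0.70563501 -0.01067281  0.70842501  0.00996646] 0.05574154715177692 [ 0.31549467  0.52238314 -2.01594645]
```

View pics/w8.png

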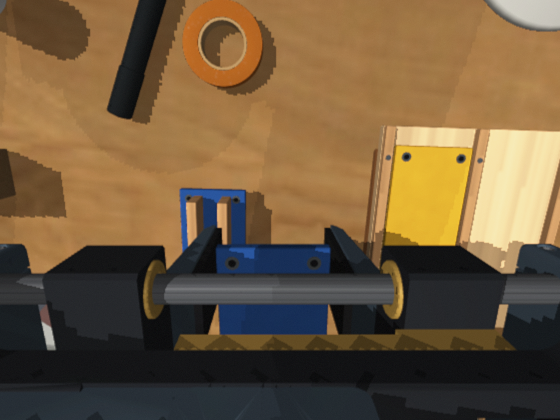

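In this view the stack's front is at (181..246, 189), its strip fronts are at about (193,198) and (224,198), and the held panel's front is at row 245. Measuring from it.

Run:
```python
from h import *
c=np.load('w8.npy',allow_pickle=True).item()
print('base front',ray('',[[181,189],[246,190]],.02,c).round(4).tolist())
print('strips',ray('',[[193.5,198],[224,198]],.046,c).round(4).tolist())
print('panel front',ray('',[[217,246],[330,246]],.123+.022,c).round(4).tolist())
```

```text
base front [[0.5522, -0.0797, 0.02], [0.5514, -0.0247, 0.02]]
strips [[0.5536, -0.0631, 0.046], [0.5529, -0.0396, 0.046]]
panel front [[0.5537, -0.0287, 0.145], [0.552, 0.0259, 0.145]]
```

Emit:
{"op": "servo_tool", "data": {
  "plan": [
    [0,-0.04,0.0015,0,-1],
    [0,-0.07,0.0015,0,-1],
    [0,-0.083,0.0015,0,-1],
    [0.03,-0.083,0.0015,0,-1],
    [0.07,-0.083,0.0015,0,-1],
    [0.11,-0.083,0.0015,0,-1],
    [0.135,-0.083,0.0015,0,-1],
    [0.143,-0.083,0.0015,0,-1]
  ]
}}

```text
clock: 7.9
position: [0.5679, -0.0493, 0.0344]
tool_rot: [0.704, -0.011, 0.71, 0.01]
wrist_force: [-0.1, -0.5, -1.0]
width: 0.0558
```

Emit:
{"op": "servo_tool", "data": {
  "plan": [
    [0,-0.001,0.003,0,-1],
    [0.002,-0.001,0.003,0,-1],
    [0.004,-0.001,0.003,0,-1],
    [0.006,-0.001,0.003,0,-1],
    [0.006,-0.001,0.003,0,-1]
  ]
}}

```text
clock: 8.32
position: [0.5701, -0.0498, 0.0314]
tool_rot: [0.705, -0.011, 0.709, 0.01]
wrist_force: [0.4, 0.5, -1.3]
width: 0.0559
```

Run:
```python
from h import *
s=manip.observe(); print(s['position'],s['tool_rot'],s['wrist_force'],s['torque'],s['width'])
c=eyes.calibration('top'); im=save('top','t9'); b=save('scene','s9')
cv2.imwrite('pics/both9.png',np.hstack([cv2.resize(im[150:255,290:430],(400,300)),cv2.resize(b[130:340,230:510],(400,300))]))
```

```text
[ 0.57007922 -0.04980281  0.03136185] [ 0.70457278 -0.01060219  0.70947683  0.01036422] [ 0.38543423  0.5302943  -1.31866145] [0.05066477 0.05415379 0.04727779] 0.05585535302572246
```

View pics/both9.png

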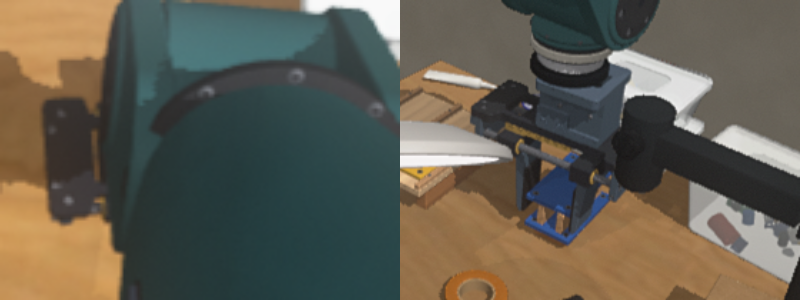

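The panel sits over the strips and the gripper is clear of the black arm. I'll ease down to contact.

Emit:
{"op": "servo_tool", "data": {
  "plan": [
    [0.002,0,0,0,-1],
    [0.003,0,0,0,-1],
    [0.003,0,0,0,-1]
  ]
}}

```text
clock: 8.67
position: [0.5703, -0.05, 0.0301]
tool_rot: [0.705, -0.011, 0.709, 0.01]
wrist_force: [-4.3, 0.4, 8.8]
width: 0.0553
```

Contact at about 9 N. Releasing.

Emit:
{"op": "servo_tool", "data": {
  "plan": [
    [0,0,0,0,0.7],
    [0,0,0,0,0.7],
    [0,0,0,0,0.7],
    [0,0,0,0,0.7],
    [-0.02,0,0,0,0.7],
    [-0.06,0,0,0,0.7],
    [-0.11,0,0,0,0.7],
    [-0.15,0,0,0,0.7]
  ]
}}

```text
clock: 9.33
position: [0.571, -0.0499, 0.1223]
tool_rot: [0.705, -0.011, 0.709, 0.01]
wrist_force: [0.1, 0.6, 0.7]
width: 0.077
```

Emit:
{"op": "servo_tool", "data": {
  "plan": [
    [-0.06,0,0,0,0.7],
    [-0.12,0.04,0,0,0.7],
    [-0.15,0.1,0.03,0,0.7],
    [-0.15,0.16,0.03,0,0.7],
    [-0.15,0.22,0.03,0,0.7],
    [-0.15,0.28,0.03,0,0.7],
    [-0.15,0.32,0.03,0,0.7],
    [-0.15,0.32,0.03,0,0.7]
  ]
}}

```text
clock: 10.0
position: [0.5835, 0.1462, 0.2131]
tool_rot: [0.705, -0.011, 0.709, 0.012]
wrist_force: [-0.3, -0.2, -1.1]
width: 0.0775
```

Run:
```python
from h import *
s=manip.observe(); print(s['position'],s['wrist_force'],s['width'],s['clock'])
c=eyes.calibration('top'); im=save('top','t10'); b=save('scene','s10'); w=save('wrist','w10')
try: seg(im,c,*B,(310,150,390,250),.052,'blue')
except Exception as e: print(e)
cv2.imwrite('pics/both10.png',np.hstack([cv2.resize(im[150:270,270:430],(400,300)),cv2.resize(b[130:340,170:450],(400,300))]))
```

```text
[0.58351788 0.14623054 0.21314554] [-0.27811981 -0.18073393 -1.12924245] 0.07751189419734435 10.0
blue ((602.8877563476562, -49.043434143066406), (107.63024139404297, 56.03475570678711), 1.1270254850387573) [548.9 -77.6] [656.6 -20.2]
```

View pics/both10.png

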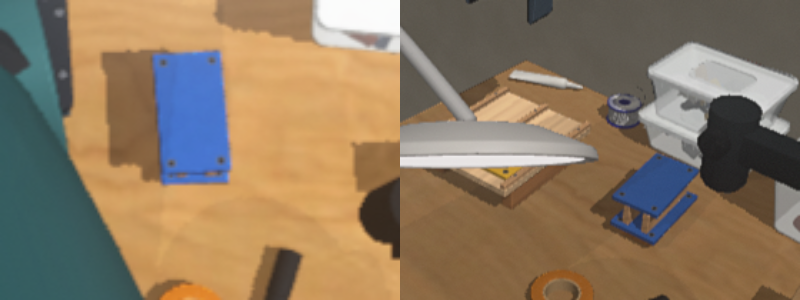

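The blue panel lies flat on the strips, at about (606, -49) mm against a stack centre of (602, -52). One check on yellow, then I hand in.

Run:
```python
from h import *
seg(cv2.imread('pics/w10.png'),eyes.calibration('wrist'),*Y,(100,0,330,240),.051,'yellow')
print(manip.hand_in())
```

```text
yellow ((558.2314453125, 113.08453369140625), (55.6229362487793, 99.3184585571289), 89.53539276123047) [508.4  84.9] [607.9 141.1]
the job is handed in; nothing more can be done
None
```

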